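Pack the spare torch nozzles under the tray of the service case

ROBOT

A 6-joint arm with a two-finger parallel gripper is mounted at the origin on the work surface. World frame = base frame: x ahead of the robot, y to its left, z up, the work surface at z = 0. Lengths are in m, angles in degrees, forces in N, time in s.
With the tool pointing down it reaches from about 0.35 to 0.875 m from the base axis. Payload 4.2 kg.
Tool frame: the origin (TCP) lies between the finger pads; the fingertips stand 17 mm ahead of it and the grasp point (between the pads) lies 2 mm behind it; z points along the fingers, y is the line along which they close (so a half turn about z gives the same grasp; the last joint's range is limited). The gripper opens to 87 mm and grips with 3 to 60 N. Pads are 19 mm wide; open, the fingers measure 117 mm over their backs; the gripper's body (75 mm by 190 mm) begins 51 mm behind the grasp point.
Start: joints at [-57.09, 22.042, 0.453, 0, -68.411, -14.817], TCP at [0.194, -0.594, 0.24] pointing down, gripper open.
Joint ranges: [-179.83, 179.83], [-69.29, 118.12], [-61.27, 80.66], [-181.25, 117.63], [-171.15, -9.14], [-177.46, 177.46]. Speed limits (degrees/s): [159.86, 159.86, 180, 180, 180, 180].

INTERFACE

Orientations are given as a 3x3 rotation matrix whose columns are the frame's x, y, z axes.
In Python, from station import r gives the robot as it stands.
- The arm moves only by the tool servo_tool, never from a script. Its argument "targets" is a list of rows, each a list of 5 numbers: the shift along the world's x, y, z in units of 30 mm (1.0 is 30 mm), then the turn about the world's z in rad, then the finger opening in mm, from 0 to 87. In form: [[x, y, z, turn, gripper], ...]. A call has exactly 5 rows; each row is the pose to reach, as a shift and turn from the pose commanded when the call began; what a row does not reach only later rows make up. A row lasts 1/12 s, in which the tool goes at most 41.7 mm and 7.16 degrees, less where a joint would pass 70% of its speed; a pose out of reach is approached as far as the arm can. A call with a gripper value outside its range is refused whole. The fingers move at their own pace and stop on an object; the grip force is fixed at half the most. Time passes only in rows, so rows that repeat a pose let the fingers close, or fill a call up. It gives the time, the measured TCP pose, the force, the opening and the grip force at its end, in the units of the state.
- r.sense(): the state, without advancing time (a new reading comes with each control period).
- r.capture(name): name is "scene" or "top" or "wrist"; returns a dict with "pixels" (420x560x3 uint8, red, green, blue), "fx", "fy", "cx", "cy" (pixels), "world_from_camera" (4x4, takes a point from camera to world coordinates). Camera axes: x right, y down, z forward; pixel columns grow to the right and rows downward; lengths in m; the calibration is good to about 2 mm. A picture is of the moment at which its call begins. There is no depth.
- r.finish_job(): hands the job in; it is judged then, once.
The state is a dict: "time_s": time; "joints": joint angles; "joint_velocities": joint speeds; "effort": joint torques, N m; "tcp_pos": TCP position; "ee_rot": TCP orientation; "wrist_force": force on the tool from outside, world axes, zero at the start; "moment": the same for the moment, N m; "gripper_width": opening from 0.0 (shut) to 1.0 (fully open); "gripper_force": force on a finger pad.
Only numpy, scipy, OpenCV 4.12 (cv2) and the standard library are available. Lean on these libraries where they do the work, as an engineer would, in place of code of your own. Each camera call takes 0.05 s, during which the arm holds its last target. There are 200 camera calls.

TASK

Lift the wire-floored tray of the grey service case by its black handle and swing it all the way over, stand the three copper gas nozzles upright in the bays of their own colour in the bottom of the case (red in red, yellow in yellow, blue in blue), then swing the tray back down until it lies fully closed. Leave the jar and the plain brass tip holder standing where they are.

Things in the scene. Friction and masses are not known exactly. Their poses are not given: they have to be found in the camera images.
- nozzle_red: loose welding-torch gas nozzle with red ends, standing upright on the bench: 70 mm tall, red collar 36 mm across at the foot (0 to 14 mm up), round copper shank 26 mm across (14 to 52 mm up), tapering to a red end cap 23 mm across on top; about 80 g. Origin: centre of its underside, z up its axis.
- nozzle_yellow: loose welding-torch gas nozzle with yellow ends, standing upright on the bench: 70 mm tall, yellow collar 36 mm across at the foot (0 to 14 mm up), round copper shank 26 mm across (14 to 52 mm up), tapering to a yellow end cap 23 mm across on top; about 80 g. Origin: centre of its underside, z up its axis.
- nozzle_blue: loose welding-torch gas nozzle with blue ends, standing upright on the bench: 70 mm tall, blue collar 36 mm across at the foot (0 to 14 mm up), round copper shank 26 mm across (14 to 52 mm up), tapering to a blue end cap 23 mm across on top; about 80 g. Origin: centre of its underside, z up its axis.
- bay_red: red open bay fixed in the bottom of the grey case, seen through the tray's floor. 64 (x) by 90 (y) mm outside, walls 3 mm thick, 15 high, floor 3 thick. Origin: centre of its underside, 4 mm above the bench; x along the row of bays (68 mm apart, any colour order), y to the side the tray swings to. Fixed case round them: 220 (x) by 110 (y) mm outside, 4 mm walls, rim 85 mm above the bench.
- bay_yellow: yellow open bay fixed in the bottom of the grey case, seen through the tray's floor. 64 (x) by 90 (y) mm outside, walls 3 mm thick, 15 high, floor 3 thick. Origin: centre of its underside, 4 mm above the bench; x along the row of bays (68 mm apart, any colour order), y to the side the tray swings to. Fixed case round them: 220 (x) by 110 (y) mm outside, 4 mm walls, rim 85 mm above the bench.
- bay_blue: blue open bay fixed in the bottom of the grey case, seen through the tray's floor. 64 (x) by 90 (y) mm outside, walls 3 mm thick, 15 high, floor 3 thick. Origin: centre of its underside, 4 mm above the bench; x along the row of bays (68 mm apart, any colour order), y to the side the tray swings to. Fixed case round them: 220 (x) by 110 (y) mm outside, 4 mm walls, rim 85 mm above the bench.
- tray_grip (a point): middle of the tray's black handle bar, on its axis: a level round bar 14 mm thick, 90 long along x, on two posts 36 mm either side of this point, 43 mm above the tray's floor. Closed, it is 132 mm above the bench over the middle of the case; open, 160 mm towards +y at the same height. Axes as the bays', z up. Grey wire-floored tray, 220 (x) by 110 (y) mm, walls 22 high, lies on the case's rim.
- tray_arm (a joint): swing of the tray on its parallel arms, rad: 0 closed, 2.094 fully over to +y. The tray stays level; tray_grip moves on an arc of radius 92.4 mm in its y-z plane about a point that, closed, is 80 mm to +y of it and 46.2 mm below (arm 30 degrees above level at 0, 150 fully over). Light (about 3 N); let go near an end it sinks onto that end stop and stays.
- paste_jar: bystander, loose: squat white jar with black cap, 56 mm across, 55 mm tall. Origin: centre of its underside.
- tip_holder: bystander, loose: plain brass tip holder without any coloured part, standing, 28 mm across at the foot, 20 mm above, 50 mm tall. Origin: centre of its underside.
There are look-alikes about, which are no part of the job. What is shaped like the nozzle_blue but green, turquoise or white is not meant.

How it is judged:
By the outcome, as a careful person would: the job done as asked, in the order asked, and still so for the second after the job is handed in, with the robot touching nothing.
It also fails if it takes over 112 s, if anything falls off the work surface, if the arm or the gripper's body presses on something with over 40 N, if the wrist force passes 120 N, or if a joint passes its speed limit or range.

## Working session

There is one attempt and no reset: what is moved stays moved. The work goes in short steps, Python scripts to look and compute and a tool call to move; the robot and the scene stay as the last step left them, time stands still between calls to the robot, and variables do not carry over. Pictures are saved under pics/ and viewed, at most 14 in all, crops included, and the job is handed in when it is done.

Besides the shell and the picture viewer there is one more tool, called after "Emit:" by a JSON object that holds its "method" and its "body", one argument or row to a line. servo_tool: Moves the arm, as the interface text tells. Its arguments: {"type":"object","properties":{"targets":{"type":"array","items":{"type":"array","items":{"type":"number"}}}},"required":["targets"]}

```bash
mkdir -p pics
cat > h.py <<'E'
import numpy as np, cv2
from station import r
def shot(n,f):
    c=r.capture(n); cv2.imwrite('pics/'+f+'.png',c['pixels'][:,:,::-1]); 
    np.savez('pics/'+f+'.npz',**{k:c[k] for k in c}); return c
def ray(c,u,v,z):
    T=np.array(c['world_from_camera']); d=T[:3,:3]@np.array([(u-c['cx'])/c['fx'],(v-c['cy'])/c['fy'],1.]); o=T[:3,3]
    return o+d*(z-o[2])/d[2]
def proj(c,p):
    T=np.linalg.inv(np.array(c['world_from_camera'])); q=T[:3,:3]@np.array(p)+T[:3,3]
    return c['fx']*q[0]/q[2]+c['cx'],c['fy']*q[1]/q[2]+c['cy']
E
python3 - <<'E'
from h import *
for n in('top','scene'):
    c=shot(n,n+'0'); print(n,c['fx'],np.round(c['world_from_camera'],3).tolist())
s=r.sense(); print(s['time_s'],np.round(s['tcp_pos'],4),np.round(s['ee_rot'],3).tolist(),s['gripper_width'])
E
```

```text
top 508.7570008886488 [[-0.012, -0.996, 0.086, 0.461], [-1.0, 0.013, 0.009, -0.073], [-0.01, -0.086, -0.996, 1.11], [0.0, 0.0, 0.0, 1.0]]
scene 415.52707578816666 [[0.058, 0.492, -0.869, 1.183], [0.998, -0.047, 0.04, -0.092], [-0.021, -0.869, -0.494, 0.495], [0.0, 0.0, 0.0, 1.0]]
0.1 [ 0.194  -0.5936  0.2385] [[-0.951, -0.311, -0.001], [-0.311, 0.951, 0.002], [0.0, 0.002, -1.0]] 0.9952365719811567
```

View pics/top0.png

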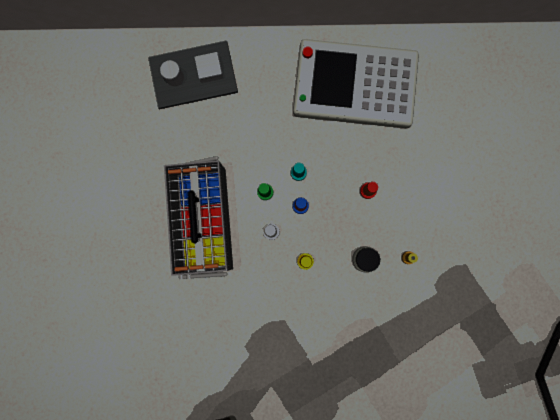

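View pics/scene0.png

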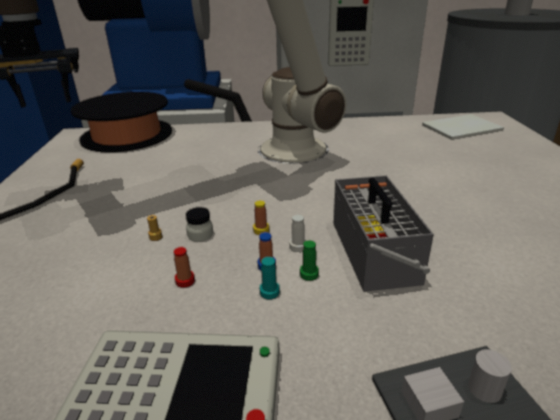

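The top view shows the case at px (197,217), handle bar at (195,217), and bays blue, red and yellow from top to bottom. Nozzle tops are at red (370,188), blue (301,205) and yellow (305,261). In the scene view the side arm slopes down to the right, so the tray swings to world +y, which is left in the top view. Next I'll measure positions.

```bash
cat > m.py <<'E'
from h import *
c=dict(np.load('pics/top0.npz')); im=c['pixels']; H=cv2.cvtColor(im,cv2.COLOR_RGB2HSV)
def blobs(m,x0,x1,y0,y1,amin):
    k=np.zeros_like(m); k[y0:y1,x0:x1]=m[y0:y1,x0:x1]
    n,l,s,ce=cv2.connectedComponentsWithStats(k)
    return [(ce[i],s[i]) for i in range(1,n) if s[i][4]>=amin]
R={'red':((0,8),(172,180)),'yellow':((22,34),),'blue':((105,125),)}
for k,v in R.items():
    m=sum(cv2.inRange(H,(a,120,60),(b,255,255)) for a,b in v).astype(np.uint8)
    for ce,s in blobs(m,240,450,130,290,12): print(k,'bench',ce.round(1),s[:5],ray(c,*ce,.07).round(4),ray(c,*ce,.007).round(4))
    m2=cv2.morphologyEx(m,cv2.MORPH_CLOSE,np.ones((7,7)))
    for ce,s in blobs(m2,160,235,150,285,100): print(k,'bay',ce.round(1),s,ray(c,*ce,.012).round(4))
m=cv2.inRange(im,(0,0,0),(28,28,28))
pts=np.argwhere(m[180:250,186:203])[:,::-1]+[186,180]
print(len(pts)); vx,vy,x,y=cv2.fitLine(pts.astype(np.float32),cv2.DIST_HUBER,0,.1,.1).ravel(); print(vx,vy,x,y)
cv2.imwrite('pics/crop.png',cv2.resize(im[140:290,150:250,::-1],None,fx=4,fy=4,interpolation=cv2.INTER_CUBIC))
n=cv2.resize(im[150:280,240:420,::-1],None,fx=4,fy=4,interpolation=cv2.INTER_CUBIC); cv2.imwrite('pics/noz.png',n)
E
python3 m.py
```

```text
red bench [369.6 189.1] [361 182  17  17 170] [ 0.5889 -0.2371  0.07  ] [ 0.5967 -0.2471  0.007 ]
red bay [211.2 219.4] [201 204  22  32 610] [0.5347 0.0978 0.012 ]
red bay [185.3 221.1] [181 207  10  30 228] [0.5318 0.154  0.012 ]
yellow bench [305.2 261.1] [297 253  17  17 206] [ 0.4435 -0.1025  0.07  ] [ 0.4425 -0.1043  0.007 ]
yellow bench [412.3 257.5] [408 253  10  10  62] [ 0.4481 -0.3199  0.07  ] [ 0.4473 -0.3349  0.007 ]
yellow bay [213.8 250.7] [203 236  22  30 544] [0.467  0.0923 0.012 ]
yellow bay [189.1 252.7] [183 239  13  29 287] [0.4633 0.1454 0.012 ]
blue bench [300.6 205. ] [293 198  16  16 158] [ 0.5581 -0.0948  0.07  ] [ 0.5639 -0.0962  0.007 ]
blue bay [209.  188.2] [199 173  21  31 575] [0.6027 0.1026 0.012 ]
blue bay [184.3 189.4] [179 176  12  30 263] [0.6008 0.1566 0.012 ]
368
0.07208154 0.99739873 192.72786 216.28685
```

View pics/crop.png

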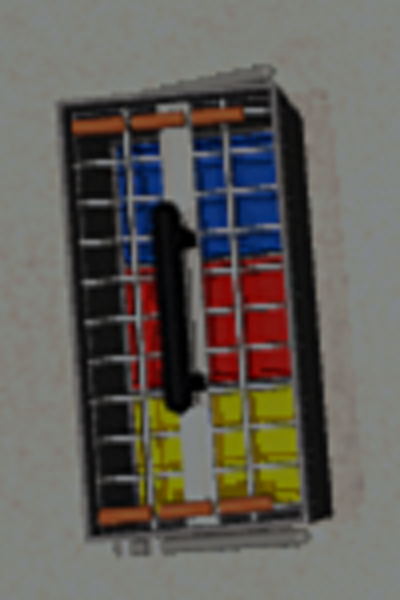

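View pics/noz.png

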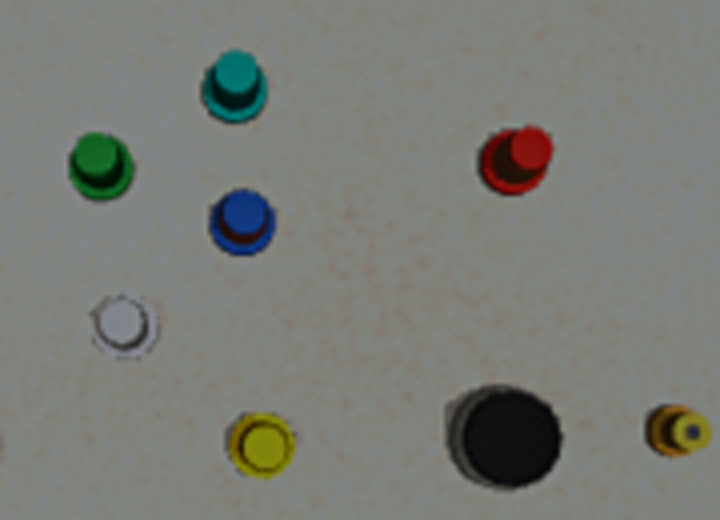

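Run:
```python
from h import *
c=dict(np.load('pics/top0.npz')); C=lambda x,y,ox,oy:(ox+(x+.5)/4-.5,oy+(y+.5)/4-.5)
g=ray(c,*C(172,306,150,140),.136); print('grip',g)
for n,t,f in(('red',(531,149),(513,161)),('yel',(264,446),(262,445)),('blue',(245,213),(243,222))):
    print(n,ray(c,*C(*t,240,150),.07),ray(c,*C(*f,240,150),.012))
print('bay red', ray(c,*C(207,322,150,140),.017))
i=c['pixels']; m={}
for k in('top',):
  H=cv2.cvtColor(i,cv2.COLOR_RGB2HSV)
  for n,rg in(('red',((0,8),(172,180))),('yel',((22,34),)),('blue',((105,125),))):
    q=sum(cv2.inRange(H,(a,120,60),(b,255,255)) for a,b in rg).astype(np.uint8); q[:, :160]=0;q[:,235:]=0;q[:150]=0;q[290:]=0
    rc=cv2.minAreaRect(np.argwhere(q)[:,::-1].astype(np.float32)); print(n,rc,ray(c,*rc[0],.015))
s=r.sense();print(s['tcp_pos'])
sc=dict(np.load('pics/scene0.npz'));print('bar in scene',proj(sc,[g[0],g[1],.132]))
```

```text
grip [0.53313041 0.1142992  0.136     ]
red [ 0.59355478 -0.24286506  0.07      ] [ 0.59450501 -0.24242547  0.012     ]
yel [ 0.44337814 -0.10338883  0.07      ] [ 0.44292062 -0.10402253  0.012     ]
blue [ 0.56242675 -0.09547611  0.07      ] [ 0.56318226 -0.09557832  0.012     ]
bay red [0.53301869 0.11826636 0.017     ]
red ((198.2949981689453, 217.67869567871094), (102.876708984375, 46.783748626708984), 82.03038787841797) [0.53852771 0.12529064 0.015     ]
yel ((203.65988159179688, 251.7385711669922), (29.06879425048828, 39.9695930480957), 85.91438293457031) [0.46507738 0.11355528 0.015     ]
blue ((199.153076171875, 189.08197021484375), (29.346769332885742, 39.65345764160156), 84.47245788574219) [0.60071014 0.12359222 0.015     ]
[ 0.19399748 -0.59361005  0.23854953]
bar in scene (np.float64(378.8081110120878), np.float64(192.14418248600109))
```

Emit:
{"method": "servo_tool", "body": {
  "targets": [
    [0.56,1.18,0,-0.05,60],
    [1.12,2.36,0,-0.1,60],
    [1.68,3.54,0,-0.15,60],
    [2.24,4.72,0,-0.2,60],
    [2.8,5.9,0,-0.243,60]
  ]
}}

```text
time_s: 0.52
tcp_pos: [0.2782, -0.4153, 0.239]
ee_rot: [[-0.998, -0.07, -0.001], [-0.07, 0.998, 0.001], [0.001, 0.001, -1.0]]
wrist_force: [1.8, -0.3, 0.6]
gripper_width: 0.73
gripper_force: 0.0
```

Emit:
{"method": "servo_tool", "body": {
  "targets": [
    [0.56,1.18,0,0,60],
    [1.12,2.36,0,0,60],
    [1.68,3.54,0,0,60],
    [2.24,4.72,0,0,60],
    [2.8,5.9,0,0,60]
  ]
}}

```text
time_s: 0.93
tcp_pos: [0.3622, -0.2382, 0.2394]
ee_rot: [[-0.997, -0.072, -0.0], [-0.072, 0.997, 0.0], [0.0, 0.0, -1.0]]
wrist_force: [0.6, -0.4, 1.1]
gripper_width: 0.691
gripper_force: 0.0
```

Emit:
{"method": "servo_tool", "body": {
  "targets": [
    [0.56,1.18,0,0,60],
    [1.12,2.36,0,0,60],
    [1.68,3.54,0,0,60],
    [2.24,4.72,0,0,60],
    [2.8,5.9,0,0,60]
  ]
}}

```text
time_s: 1.35
tcp_pos: [0.4462, -0.0611, 0.2395]
ee_rot: [[-0.997, -0.073, -0.0], [-0.073, 0.997, 0.0], [0.0, 0.0, -1.0]]
wrist_force: [0.7, 0.2, -0.5]
gripper_width: 0.688
gripper_force: 0.0
```

Emit:
{"method": "servo_tool", "body": {
  "targets": [
    [0.56,1.18,0,0,60],
    [1.12,2.36,0,0,60],
    [1.68,3.54,0,0,60],
    [2.24,4.72,0,0,60],
    [2.8,5.9,0,0,60]
  ]
}}

```text
time_s: 1.77
tcp_pos: [0.5302, 0.1158, 0.2392]
ee_rot: [[-0.997, -0.073, -0.001], [-0.073, 0.997, -0.0], [0.001, -0.0, -1.0]]
wrist_force: [0.7, -0.9, -0.4]
gripper_width: 0.69
gripper_force: 0.0
```

Emit:
{"method": "servo_tool", "body": {
  "targets": [
    [0.1,-0.03,-0.8,0,60],
    [0.1,-0.03,-1.6,0,60],
    [0.1,-0.03,-2.4,0,60],
    [0.1,-0.03,-3.2,0,60],
    [0.1,-0.03,-3.64,0,60]
  ]
}}

```text
time_s: 2.18
tcp_pos: [0.5313, 0.1125, 0.1271]
ee_rot: [[-0.997, -0.072, -0.005], [-0.072, 0.997, -0.002], [0.005, -0.001, -1.0]]
wrist_force: [-0.5, 0.4, 0.3]
gripper_width: 0.691
gripper_force: 0.0
```

```bash
python3 -c "
from h import *
shot('scene','s1');c=shot('wrist','w1');print(proj(c,[.533,.1145,.132]))
i=cv2.imread('pics/s1.png')[100:310,280:560];w=cv2.imread('pics/w1.png')
cv2.imwrite('pics/s1c.png',np.hstack([cv2.resize(i,(400,300)),cv2.resize(w,(400,300))]))"
```

```text
(np.float64(285.0182232066556), np.float64(289.6454442759612))
```

View pics/s1c.png

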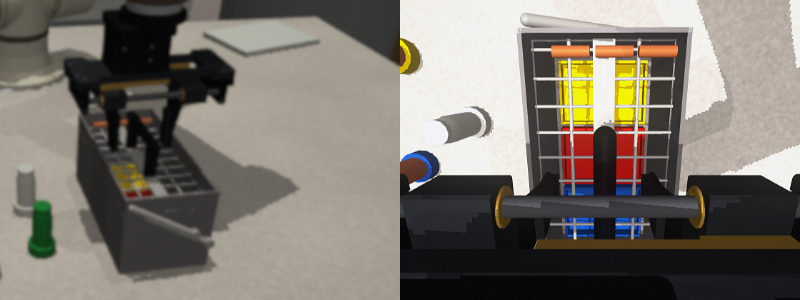

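The fingers straddle the handle bar: in the wrist view the bar is at about column 287 of 560, against 285 predicted. I'll close on it now.

Emit:
{"method": "servo_tool", "body": {
  "targets": [
    [0,0,0,0,5],
    [0,0,0,0,5],
    [0,0,0,0,5],
    [0,0,0,0,5],
    [0,0,0,0,5]
  ]
}}

```text
time_s: 2.7
tcp_pos: [0.5335, 0.1132, 0.1313]
ee_rot: [[-0.997, -0.073, 0.002], [-0.073, 0.997, 0.001], [-0.002, 0.001, -1.0]]
wrist_force: [-0.1, 0.0, -0.2]
gripper_width: 0.399
gripper_force: 0.0
```

Emit:
{"method": "servo_tool", "body": {
  "targets": [
    [0,0,0,0,5],
    [0,0,0,0,5],
    [0,0,0,0,5],
    [0,0,0,0,5],
    [0,0,0,0,5]
  ]
}}

```text
time_s: 3.12
tcp_pos: [0.5331, 0.1151, 0.1306]
ee_rot: [[-0.997, -0.073, 0.001], [-0.073, 0.997, 0.003], [-0.001, 0.003, -1.0]]
wrist_force: [-3.1, 7.0, 1.0]
gripper_width: 0.154
gripper_force: 30.0
```

Emit:
{"method": "servo_tool", "body": {
  "targets": [
    [-0.013,0.175,0.27,0,5],
    [-0.028,0.377,0.52,0,5],
    [-0.044,0.605,0.75,0,5],
    [-0.063,0.854,0.95,0,5],
    [-0.082,1.124,1.127,0,5]
  ]
}}

```text
time_s: 3.53
tcp_pos: [0.5305, 0.1477, 0.164]
ee_rot: [[-0.997, -0.073, -0.0], [-0.073, 0.997, 0.0], [0.0, 0.0, -1.0]]
wrist_force: [4.1, 4.7, -11.7]
gripper_width: 0.149
gripper_force: 30.0
```

Emit:
{"method": "servo_tool", "body": {
  "targets": [
    [-0.021,0.286,0.146,0,5],
    [-0.043,0.587,0.262,0,5],
    [-0.066,0.897,0.345,0,5],
    [-0.089,1.214,0.396,0,5],
    [-0.112,1.535,0.413,0,5]
  ]
}}

```text
time_s: 3.95
tcp_pos: [0.5272, 0.1929, 0.1769]
ee_rot: [[-0.997, -0.073, -0.0], [-0.073, 0.997, -0.002], [0.001, -0.002, -1.0]]
wrist_force: [4.0, -1.1, -8.7]
gripper_width: 0.15
gripper_force: 30.0
```

Emit:
{"method": "servo_tool", "body": {
  "targets": [
    [-0.023,0.321,-0.017,0,5],
    [-0.047,0.638,-0.067,0,5],
    [-0.069,0.949,-0.15,0,5],
    [-0.091,1.249,-0.266,0,5],
    [-0.112,1.535,-0.413,0,5]
  ]
}}

```text
time_s: 4.37
tcp_pos: [0.5238, 0.2401, 0.1649]
ee_rot: [[-0.997, -0.073, 0.001], [-0.073, 0.997, 0.001], [-0.001, 0.001, -1.0]]
wrist_force: [-1.9, -0.2, 0.9]
gripper_width: 0.146
gripper_force: 30.0
```

Emit:
{"method": "servo_tool", "body": {
  "targets": [
    [-0.02,0.27,-0.175,0,5],
    [-0.038,0.519,-0.378,0,5],
    [-0.055,0.746,-0.606,0,5],
    [-0.07,0.949,-0.856,0,5],
    [-0.082,1.124,-1.12,0,5]
  ]
}}

```text
time_s: 4.78
tcp_pos: [0.5213, 0.2749, 0.1303]
ee_rot: [[-0.997, -0.073, 0.001], [-0.073, 0.997, 0.003], [-0.001, 0.003, -1.0]]
wrist_force: [-3.8, 3.7, 5.0]
gripper_width: 0.15
gripper_force: 30.0
```

Emit:
{"method": "servo_tool", "body": {
  "targets": [
    [0,0,0,0,30],
    [0,0,0,0,40],
    [0,0,0,0,50],
    [0,0,0,0,60],
    [0,0,0,0,60]
  ]
}}

```text
time_s: 5.2
tcp_pos: [0.5216, 0.2722, 0.1304]
ee_rot: [[-0.997, -0.072, -0.0], [-0.072, 0.997, -0.0], [0.0, -0.0, -1.0]]
wrist_force: [0.0, 0.2, 0.5]
gripper_width: 0.442
gripper_force: 0.0
```

Emit:
{"method": "servo_tool", "body": {
  "targets": [
    [0,0,0,0,60],
    [0,0,0,0,60],
    [0,0,0.4,0,60],
    [0,0,1.2,0,60],
    [0,0,2,0,60]
  ]
}}

```text
time_s: 5.62
tcp_pos: [0.521, 0.2719, 0.1904]
ee_rot: [[-0.997, -0.072, -0.002], [-0.072, 0.997, -0.002], [0.002, -0.002, -1.0]]
wrist_force: [0.0, 0.0, -0.0]
gripper_width: 0.682
gripper_force: 0.0
```

```bash
python3 -c "
from h import *
shot('scene','s2');c=shot('top','t2')
cv2.imwrite('pics/s2c.png',np.hstack([cv2.resize(cv2.imread('pics/s2.png')[100:310,280:560],(400,300)),cv2.resize(cv2.imread('pics/t2.png')[130:298,80:304],(400,300))]))"
```

```text
(no output)
```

View pics/s2c.png

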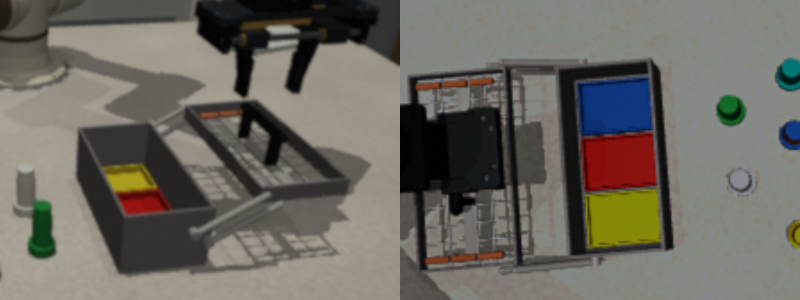

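The tray now lies open on the +y side and all three bays are exposed. I'll measure the bays.

Run:
```python
from h import *
c=dict(np.load('pics/t2.npz')); H=cv2.cvtColor(c['pixels'],cv2.COLOR_RGB2HSV)
for n,rg in(('red',((0,4),(174,180))),('yel',((25,34),)),('blue',((105,125),))):
    q=sum(cv2.inRange(H,(a,150,50),(b,255,255)) for a,b in rg).astype(np.uint8); q[:,:175]=0;q[:,232:]=0;q[:150]=0;q[285:]=0
    q=cv2.morphologyEx(q,cv2.MORPH_OPEN,np.ones((5,5)))
    rc=cv2.minAreaRect(np.argwhere(q)[:,::-1].astype(np.float32)); print(n,np.round(rc[0]+rc[1]+(rc[2],),1),ray(c,*rc[0],.013).round(4))
```

```text
red [201.9 220.2  29.9  40.3  85.6] [0.5332 0.1179 0.013 ]
yel [204.1 251.7  30.   40.7  85. ] [0.4651 0.113  0.013 ]
blue [199.7 189.3  29.8  40.   85.6] [0.6006 0.1228 0.013 ]
```

Emit:
{"method": "servo_tool", "body": {
  "targets": [
    [0.14,-1.225,0,0,60],
    [0.28,-2.45,0,0,60],
    [0.42,-3.675,0,0,60],
    [0.56,-4.9,0,0,60],
    [0.7,-6.125,0,0,60]
  ]
}}

```text
time_s: 6.13
tcp_pos: [0.5421, 0.0871, 0.1902]
ee_rot: [[-0.997, -0.073, -0.0], [-0.073, 0.997, -0.0], [0.0, -0.0, -1.0]]
wrist_force: [1.3, 1.0, 0.5]
gripper_width: 0.684
gripper_force: 0.0
```

Emit:
{"method": "servo_tool", "body": {
  "targets": [
    [0.14,-1.225,0,0,60],
    [0.28,-2.45,0,0,60],
    [0.42,-3.675,0,0,60],
    [0.56,-4.9,0,0,60],
    [0.7,-6.125,0,0,60]
  ]
}}

```text
time_s: 6.55
tcp_pos: [0.5631, -0.0968, 0.1902]
ee_rot: [[-0.997, -0.073, -0.0], [-0.073, 0.997, 0.0], [0.0, 0.0, -1.0]]
wrist_force: [0.5, 0.4, 0.3]
gripper_width: 0.689
gripper_force: 0.0
```

Run:
```python
from h import *
print(r.sense()['tcp_pos'])
c=shot('wrist','w3'); H=cv2.cvtColor(c['pixels'],cv2.COLOR_RGB2HSV)
print([proj(c,[.563,-.0955,z]) for z in(0,.014,.07)])
```

```text
[ 0.56309331 -0.09682562  0.19023653]
[(np.float64(281.14517285812553), np.float64(192.54194455063765)), (np.float64(281.2043380672032), np.float64(195.5439371443676)), (np.float64(281.49922992209366), np.float64(210.5065000784412))]
```

View pics/w3.png

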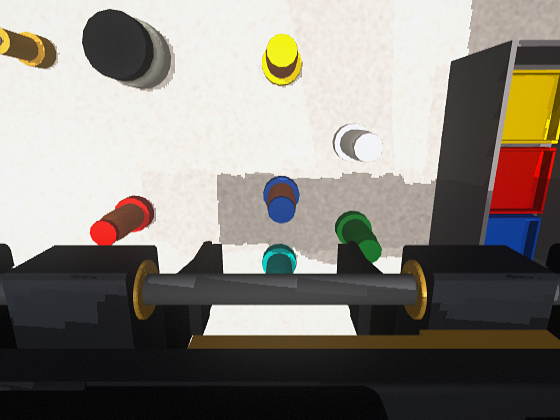

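The wrist view shows the blue nozzle at (282,209), within 2 px of the prediction, so I'll descend and grip it.

Emit:
{"method": "servo_tool", "body": {
  "targets": [
    [0,0.03,-1.1,0,60],
    [0,0.03,-2.2,0,60],
    [0,0.03,-3.3,0,60],
    [0,0.03,-4.3,0,60],
    [0,0.03,-4.9,0,60]
  ]
}}

```text
time_s: 7.02
tcp_pos: [0.5611, -0.0943, 0.0399]
ee_rot: [[-0.997, -0.071, -0.005], [-0.071, 0.997, 0.0], [0.005, 0.0, -1.0]]
wrist_force: [-0.8, -0.3, 0.3]
gripper_width: 0.69
gripper_force: 0.0
```

Emit:
{"method": "servo_tool", "body": {
  "targets": [
    [0,0,0,0,15],
    [0,0,0,0,15],
    [0,0,0,0,15],
    [0,0,0,0,15],
    [0,0,0,0,15]
  ]
}}

```text
time_s: 7.43
tcp_pos: [0.5646, -0.0939, 0.0453]
ee_rot: [[-0.997, -0.073, 0.003], [-0.073, 0.997, 0.0], [-0.003, 0.0, -1.0]]
wrist_force: [-0.8, -0.4, 0.2]
gripper_width: 0.397
gripper_force: 0.0
```

Emit:
{"method": "servo_tool", "body": {
  "targets": [
    [0,0,0,0,15],
    [0,0,0,0,15],
    [0,0,0,0,15],
    [0,0,0.2,0,15],
    [0,0,0.5,0,15]
  ]
}}

```text
time_s: 7.85
tcp_pos: [0.5624, -0.094, 0.058]
ee_rot: [[-0.997, -0.072, -0.003], [-0.072, 0.997, 0.0], [0.003, 0.0, -1.0]]
wrist_force: [-0.3, 0.1, -1.0]
gripper_width: 0.294
gripper_force: 30.0
```

Emit:
{"method": "servo_tool", "body": {
  "targets": [
    [0,0,1.1,0,15],
    [0,0,2.2,0,15],
    [0,0,3.2,0,15],
    [0.15,0.8,3.4,0,15],
    [0.35,1.9,3.4,0,15]
  ]
}}

```text
time_s: 8.27
tcp_pos: [0.5753, -0.038, 0.1647]
ee_rot: [[-0.998, -0.069, 0.007], [-0.069, 0.998, 0.001], [-0.007, 0.0, -1.0]]
wrist_force: [0.3, 0.2, -1.5]
gripper_width: 0.295
gripper_force: 30.0
```

Emit:
{"method": "servo_tool", "body": {
  "targets": [
    [0.2,1.2,0,0,15],
    [0.4,2.4,0,0,15],
    [0.6,3.6,0,0,15],
    [0.8,4.7,0,0,15],
    [0.92,5.2,0,0,15]
  ]
}}

```text
time_s: 8.68
tcp_pos: [0.6019, 0.1226, 0.161]
ee_rot: [[-0.997, -0.076, 0.001], [-0.076, 0.997, 0.001], [-0.001, 0.001, -1.0]]
wrist_force: [0.3, -0.4, -0.7]
gripper_width: 0.289
gripper_force: 30.0
```

Emit:
{"method": "servo_tool", "body": {
  "targets": [
    [0,0,0,0,15],
    [0,0,0,0,15],
    [0,0,0,0,15],
    [0,0,0,0,15],
    [0,0,0,0,15]
  ]
}}

```text
time_s: 9.1
tcp_pos: [0.6014, 0.1176, 0.1607]
ee_rot: [[-0.997, -0.071, -0.0], [-0.071, 0.997, -0.0], [0.0, -0.0, -1.0]]
wrist_force: [0.9, -0.4, -1.3]
gripper_width: 0.291
gripper_force: 30.0
```

```bash
python3 -c "
from h import *
c=shot('wrist','w4');shot('scene','s4')
cv2.imwrite('pics/s4c.png',np.hstack([cv2.resize(cv2.imread('pics/s4.png')[100:310,280:560],(400,300)),cv2.resize(cv2.imread('pics/w4.png'),(400,300))]))"
```

```text
(no output)
```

View pics/s4c.png

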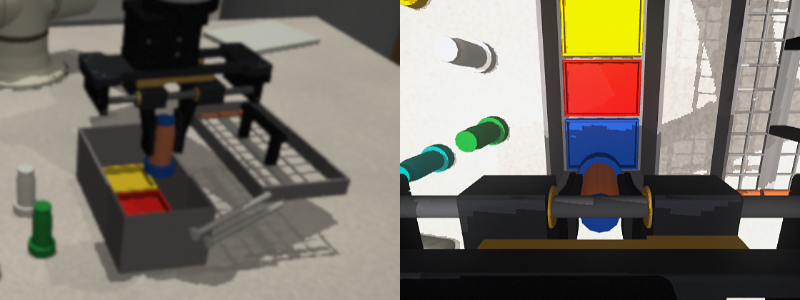

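The blue nozzle is held upright over the blue bay at about (600,180) in the right-hand half. I'll lower it and release.

Emit:
{"method": "servo_tool", "body": {
  "targets": [
    [0,0,-0.9,0,15],
    [0,0,-1.8,0,15],
    [0,0,-2.6,0,15],
    [0,0,-3.1,0,15],
    [0,0,-3.4,0,15]
  ]
}}

```text
time_s: 9.62
tcp_pos: [0.6004, 0.1179, 0.0563]
ee_rot: [[-0.997, -0.072, -0.004], [-0.072, 0.997, -0.001], [0.004, -0.001, -1.0]]
wrist_force: [-0.4, -0.3, -0.6]
gripper_width: 0.289
gripper_force: 30.0
```

Emit:
{"method": "servo_tool", "body": {
  "targets": [
    [0,0,-0.1,0,15],
    [0,0,-0.2,0,15],
    [0,0,-0.24,0,15],
    [0,0,-0.24,0,15],
    [0,0,-0.24,0,15]
  ]
}}

```text
time_s: 10.03
tcp_pos: [0.6022, 0.1192, 0.0524]
ee_rot: [[-0.997, -0.073, 0.002], [-0.073, 0.997, 0.001], [-0.002, 0.001, -1.0]]
wrist_force: [-0.6, 0.5, -0.5]
gripper_width: 0.288
gripper_force: 30.0
```

Emit:
{"method": "servo_tool", "body": {
  "targets": [
    [0,0,0,0,30],
    [0,0,0,0,36],
    [0,0,0,0,42],
    [0,0,0,0,42],
    [0,0,0,0,42]
  ]
}}

```text
time_s: 10.45
tcp_pos: [0.6017, 0.119, 0.0516]
ee_rot: [[-0.997, -0.073, 0.0], [-0.073, 0.997, 0.0], [-0.0, 0.0, -1.0]]
wrist_force: [-0.3, 0.4, 0.3]
gripper_width: 0.469
gripper_force: 0.0
```

Emit:
{"method": "servo_tool", "body": {
  "targets": [
    [0,0,1.1,0,42],
    [0,0,2.3,0,42],
    [0,0,3.4,0,42],
    [0,-0.8,3.6,0,42],
    [0,-2.05,3.6,0,42]
  ]
}}

```text
time_s: 10.87
tcp_pos: [0.604, 0.0598, 0.1634]
ee_rot: [[-0.997, -0.078, 0.008], [-0.078, 0.997, 0.003], [-0.009, 0.002, -1.0]]
wrist_force: [0.3, -0.5, -0.7]
gripper_width: 0.481
gripper_force: 0.0
```

Emit:
{"method": "servo_tool", "body": {
  "targets": [
    [-0.05,-1.25,0,0,60],
    [-0.1,-2.5,0,0,60],
    [-0.15,-3.75,0,0,60],
    [-0.2,-5,0,0,60],
    [-0.25,-6.25,0,0,60]
  ]
}}

```text
time_s: 11.28
tcp_pos: [0.5937, -0.1317, 0.1596]
ee_rot: [[-0.997, -0.073, 0.0], [-0.073, 0.997, -0.0], [-0.0, -0.0, -1.0]]
wrist_force: [0.5, -0.1, 0.2]
gripper_width: 0.675
gripper_force: 0.0
```

Emit:
{"method": "servo_tool", "body": {
  "targets": [
    [0,-1.25,0,0,60],
    [0,-2.5,0,0,60],
    [0,-3.5,0,0,60],
    [0,-3.75,0,0,60],
    [0,-3.75,0,0,60]
  ]
}}

```text
time_s: 11.7
tcp_pos: [0.5936, -0.2447, 0.1589]
ee_rot: [[-0.998, -0.069, -0.0], [-0.069, 0.998, -0.0], [0.0, 0.0, -1.0]]
wrist_force: [0.7, -0.7, 0.1]
gripper_width: 0.69
gripper_force: 0.0
```

Run:
```python
from h import *
print(r.sense()['tcp_pos'])
c=shot('wrist','w5'); shot('scene','s5')
print([proj(c,[.594,-.2427,z]) for z in(0,.014,.07)])
cv2.imwrite('pics/s5c.png',np.hstack([cv2.resize(cv2.imread('pics/s5.png')[100:310,280:560],(400,300)),cv2.resize(cv2.imread('pics/w5.png'),(400,300))]))
```

```text
[ 0.59358372 -0.24472495  0.15894779]
[(np.float64(282.05580678499996), np.float64(200.23458576180033)), (np.float64(282.1600244211915), np.float64(203.8852373866464)), (np.float64(282.692086386875), np.float64(222.52289748450852))]
```

View pics/s5c.png

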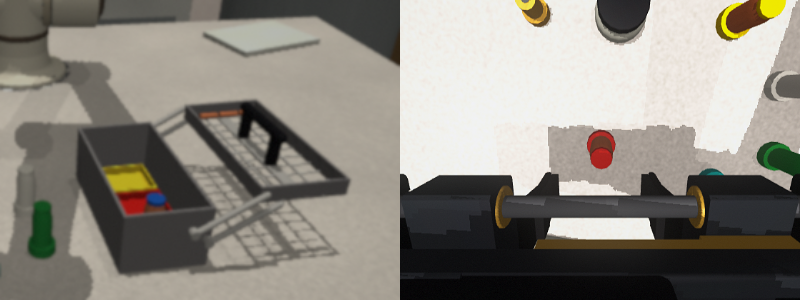

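Blue's cap shows inside the case at (155,199). The red nozzle is at (201,158) in the right half, which scales to (281,221) and matches the prediction. I'll grip it.

Emit:
{"method": "servo_tool", "body": {
  "targets": [
    [0,0.03,-0.9,0,60],
    [0,0.03,-1.8,0,60],
    [0,0.03,-2.7,0,60],
    [0,0.03,-3.5,0,60],
    [0,0.03,-3.87,0,50]
  ]
}}

```text
time_s: 12.22
tcp_pos: [0.5924, -0.2391, 0.0401]
ee_rot: [[-0.997, -0.075, -0.005], [-0.075, 0.997, 0.002], [0.005, 0.002, -1.0]]
wrist_force: [-0.0, -0.5, -0.1]
gripper_width: 0.67
gripper_force: 0.0
```

Emit:
{"method": "servo_tool", "body": {
  "targets": [
    [0,0,0,0,15],
    [0,0,0,0,15],
    [0,0,0,0,15],
    [0,0,0,0,15],
    [0,0,0,0,15]
  ]
}}

```text
time_s: 12.63
tcp_pos: [0.5951, -0.2417, 0.045]
ee_rot: [[-0.997, -0.073, 0.003], [-0.073, 0.997, -0.001], [-0.003, -0.001, -1.0]]
wrist_force: [0.5, -0.8, 0.5]
gripper_width: 0.315
gripper_force: 0.4
```

Emit:
{"method": "servo_tool", "body": {
  "targets": [
    [0,0,0,0,15],
    [0,0,0,0,15],
    [0,0,0,0,15],
    [0,0,0.2,0,15],
    [0,0,0.5,0,15]
  ]
}}

```text
time_s: 13.05
tcp_pos: [0.5929, -0.2414, 0.0574]
ee_rot: [[-0.997, -0.072, -0.003], [-0.072, 0.997, 0.001], [0.003, 0.001, -1.0]]
wrist_force: [0.0, 0.2, -0.6]
gripper_width: 0.292
gripper_force: 30.0
```

Emit:
{"method": "servo_tool", "body": {
  "targets": [
    [0,0,1.1,0,15],
    [0,0,2.2,0,15],
    [0,0,3.2,0,15],
    [-0.14,0.8,3.4,0,15],
    [-0.33,1.9,3.4,0,15]
  ]
}}

```text
time_s: 13.47
tcp_pos: [0.5859, -0.1862, 0.164]
ee_rot: [[-0.998, -0.069, 0.007], [-0.069, 0.998, -0.001], [-0.007, -0.002, -1.0]]
wrist_force: [0.1, 0.4, -1.4]
gripper_width: 0.29
gripper_force: 30.0
```

Emit:
{"method": "servo_tool", "body": {
  "targets": [
    [-0.2,1.2,0,0,15],
    [-0.4,2.4,0,0,15],
    [-0.6,3.6,0,0,15],
    [-0.8,4.8,0,0,15],
    [-1,6,0,0,15]
  ]
}}

```text
time_s: 13.88
tcp_pos: [0.5533, -0.0032, 0.1607]
ee_rot: [[-0.997, -0.072, -0.0], [-0.072, 0.997, 0.0], [0.0, 0.0, -1.0]]
wrist_force: [1.5, -0.1, -1.6]
gripper_width: 0.293
gripper_force: 30.0
```

Emit:
{"method": "servo_tool", "body": {
  "targets": [
    [-0.2,1.2,0,0,15],
    [-0.4,2.4,0,0,15],
    [-0.6,3.4,0,0,15],
    [-0.7,3.98,0,0,15],
    [-0.7,3.98,0,0,15]
  ]
}}

```text
time_s: 14.3
tcp_pos: [0.5326, 0.1178, 0.1607]
ee_rot: [[-0.997, -0.077, 0.001], [-0.077, 0.997, 0.001], [-0.001, 0.001, -1.0]]
wrist_force: [1.2, 0.3, -1.0]
gripper_width: 0.288
gripper_force: 30.0
```

Emit:
{"method": "servo_tool", "body": {
  "targets": [
    [0,0,0,0,15],
    [0,0,0,0,15],
    [0,0,0,0,15],
    [0,0,0,0,15],
    [0,0,0,0,15]
  ]
}}

```text
time_s: 14.72
tcp_pos: [0.5333, 0.1138, 0.1602]
ee_rot: [[-0.997, -0.071, -0.0], [-0.071, 0.997, -0.0], [0.0, -0.0, -1.0]]
wrist_force: [-0.6, -0.0, -1.1]
gripper_width: 0.29
gripper_force: 30.0
```

Emit:
{"method": "servo_tool", "body": {
  "targets": [
    [0,0.03,-0.9,0,15],
    [0,0.03,-1.8,0,15],
    [0,0.03,-2.6,0,15],
    [0,0.03,-3.1,0,15],
    [0,0.03,-3.4,0,15]
  ]
}}

```text
time_s: 15.13
tcp_pos: [0.5322, 0.1145, 0.0561]
ee_rot: [[-0.997, -0.071, -0.003], [-0.071, 0.997, -0.002], [0.003, -0.001, -1.0]]
wrist_force: [-0.6, 0.0, -0.6]
gripper_width: 0.29
gripper_force: 30.0
```

Emit:
{"method": "servo_tool", "body": {
  "targets": [
    [0,0,-0.1,0,15],
    [0,0,-0.2,0,15],
    [0,0,-0.24,0,15],
    [0,0,-0.24,0,15],
    [0,0,-0.24,0,15]
  ]
}}

```text
time_s: 15.55
tcp_pos: [0.5338, 0.116, 0.052]
ee_rot: [[-0.997, -0.073, 0.002], [-0.073, 0.997, 0.001], [-0.002, 0.001, -1.0]]
wrist_force: [0.6, 1.0, -0.5]
gripper_width: 0.286
gripper_force: 30.0
```

Emit:
{"method": "servo_tool", "body": {
  "targets": [
    [0,0,0,0,30],
    [0,0,0,0,36],
    [0,0,0,0,42],
    [0,0,0,0,42],
    [0,0,0,0,42]
  ]
}}

```text
time_s: 15.97
tcp_pos: [0.5333, 0.1157, 0.0512]
ee_rot: [[-0.997, -0.073, 0.0], [-0.073, 0.997, 0.0], [-0.0, 0.0, -1.0]]
wrist_force: [-0.5, 0.8, -0.2]
gripper_width: 0.468
gripper_force: 0.0
```

Emit:
{"method": "servo_tool", "body": {
  "targets": [
    [0,0,1.1,0,42],
    [0,0,2.3,0,42],
    [0,0,3.4,0,42],
    [0,-0.8,3.6,0,42],
    [0,-2.0,3.6,0,42]
  ]
}}

```text
time_s: 16.38
tcp_pos: [0.5356, 0.0576, 0.1628]
ee_rot: [[-0.997, -0.077, 0.008], [-0.077, 0.997, 0.003], [-0.008, 0.002, -1.0]]
wrist_force: [0.3, -1.2, -1.0]
gripper_width: 0.481
gripper_force: 0.0
```

Emit:
{"method": "servo_tool", "body": {
  "targets": [
    [-0.6,-1.06,0,0,60],
    [-1.2,-2.12,0,0,60],
    [-1.8,-3.18,0,0,60],
    [-2.4,-4.24,0,0,60],
    [-3.0,-5.31,0,0,60]
  ]
}}

```text
time_s: 16.8
tcp_pos: [0.442, -0.1049, 0.1592]
ee_rot: [[-0.997, -0.073, 0.0], [-0.073, 0.997, -0.0], [-0.0, -0.0, -1.0]]
wrist_force: [0.8, -0.4, -0.0]
gripper_width: 0.677
gripper_force: 0.0
```

Emit:
{"method": "servo_tool", "body": {
  "targets": [
    [0,0,0,0,60],
    [0,0,0,0,60],
    [0,0,0,0,60],
    [0,0,0,0,60],
    [0,0,0,0,60]
  ]
}}

```text
time_s: 17.22
tcp_pos: [0.4439, -0.1028, 0.1591]
ee_rot: [[-0.997, -0.074, 0.0], [-0.074, 0.997, 0.0], [-0.0, -0.0, -1.0]]
wrist_force: [0.1, 0.2, 0.2]
gripper_width: 0.69
gripper_force: 0.0
```

Run:
```python
from h import *
print(r.sense()['tcp_pos'])
c=shot('wrist','w6'); shot('top','t6')
print([np.array(proj(c,[.4432,-.1037,z]))/1.4 for z in(0,.014,.07)])
cv2.imwrite('pics/s6c.png',np.hstack([cv2.resize(cv2.imread('pics/t6.png')[130:298,80:304],(400,300)),cv2.resize(cv2.imread('pics/w6.png'),(400,300))]))
```

```text
[ 0.44390124 -0.10281364  0.15907522]
[array([199.29687234, 141.93724951]), array([199.27268876, 144.50534182]), array([199.14920306, 157.61848054])]
```

View pics/s6c.png

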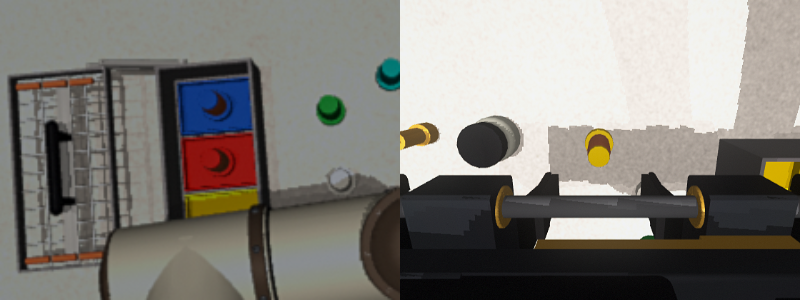

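Blue stands at (216,107) and red at (217,158) in their own bays in the left half. The yellow nozzle is at (198,156) in the right half, as predicted. I'll grip it.

Emit:
{"method": "servo_tool", "body": {
  "targets": [
    [0,-0.02,-0.9,0,60],
    [0,-0.02,-1.8,0,60],
    [0,-0.02,-2.7,0,60],
    [0,-0.02,-3.5,0,60],
    [0,-0.02,-3.87,0,50]
  ]
}}

```text
time_s: 17.73
tcp_pos: [0.4417, -0.1038, 0.0402]
ee_rot: [[-0.997, -0.073, -0.005], [-0.073, 0.997, -0.0], [0.005, 0.0, -1.0]]
wrist_force: [-0.4, 0.9, 0.1]
gripper_width: 0.662
gripper_force: 0.0
```

Emit:
{"method": "servo_tool", "body": {
  "targets": [
    [0,0,0,0,15],
    [0,0,0,0,15],
    [0,0,0,0,15],
    [0,0,0,0,15],
    [0,0,0,0,15]
  ]
}}

```text
time_s: 18.15
tcp_pos: [0.444, -0.1041, 0.044]
ee_rot: [[-0.997, -0.073, 0.003], [-0.073, 0.997, 0.0], [-0.003, 0.0, -1.0]]
wrist_force: [0.5, 0.9, -0.2]
gripper_width: 0.319
gripper_force: 0.0
```

Emit:
{"method": "servo_tool", "body": {
  "targets": [
    [0,0,0,0,15],
    [0,0,0,0,15],
    [0,0,0,0,15],
    [0,0,0.2,0,15],
    [0,0,0.5,0,15]
  ]
}}

```text
time_s: 18.57
tcp_pos: [0.4422, -0.1043, 0.0578]
ee_rot: [[-0.997, -0.072, -0.002], [-0.072, 0.997, -0.0], [0.002, 0.0, -1.0]]
wrist_force: [-0.1, -0.3, -2.0]
gripper_width: 0.287
gripper_force: 30.0
```

Emit:
{"method": "servo_tool", "body": {
  "targets": [
    [0,0,1.1,0,15],
    [0,0,2.2,0,15],
    [0,0,3.2,0,15],
    [0.1,0.8,3.4,0,15],
    [0.2,1.9,3.4,0,15]
  ]
}}

```text
time_s: 18.98
tcp_pos: [0.4506, -0.0477, 0.1635]
ee_rot: [[-0.998, -0.069, 0.007], [-0.069, 0.998, 0.001], [-0.007, 0.001, -1.0]]
wrist_force: [0.7, -0.2, -1.1]
gripper_width: 0.289
gripper_force: 30.0
```

Emit:
{"method": "servo_tool", "body": {
  "targets": [
    [0.1,1.2,0,0,15],
    [0.2,2.4,0,0,15],
    [0.3,3.6,0,0,15],
    [0.45,4.7,0,0,15],
    [0.52,5.25,0,0,15]
  ]
}}

```text
time_s: 19.4
tcp_pos: [0.4652, 0.1132, 0.1608]
ee_rot: [[-0.997, -0.075, 0.002], [-0.075, 0.997, 0.001], [-0.002, 0.001, -1.0]]
wrist_force: [0.7, 0.3, -0.9]
gripper_width: 0.293
gripper_force: 30.0
```

Emit:
{"method": "servo_tool", "body": {
  "targets": [
    [0,0,0,0,15],
    [0,0,0,0,15],
    [0,0,0,0,15],
    [0,0,0,0,15],
    [0,0,0,0,15]
  ]
}}

```text
time_s: 19.82
tcp_pos: [0.4645, 0.1091, 0.16]
ee_rot: [[-0.997, -0.071, -0.0], [-0.071, 0.997, -0.0], [0.0, -0.0, -1.0]]
wrist_force: [0.0, 0.2, -0.5]
gripper_width: 0.296
gripper_force: 30.0
```

Emit:
{"method": "servo_tool", "body": {
  "targets": [
    [0,0.03,-0.9,0,15],
    [0,0.03,-1.8,0,15],
    [0,0.03,-2.6,0,15],
    [0,0.03,-3.1,0,15],
    [0,0.03,-3.4,0,15]
  ]
}}

```text
time_s: 20.23
tcp_pos: [0.4638, 0.1097, 0.0562]
ee_rot: [[-0.997, -0.071, -0.003], [-0.071, 0.997, -0.002], [0.003, -0.002, -1.0]]
wrist_force: [0.7, 0.2, -0.8]
gripper_width: 0.292
gripper_force: 30.0
```

Emit:
{"method": "servo_tool", "body": {
  "targets": [
    [0,0,-0.1,0,15],
    [0,0,-0.2,0,15],
    [0,0,-0.24,0,15],
    [0,0,-0.24,0,15],
    [0,0,-0.24,0,15]
  ]
}}

```text
time_s: 20.65
tcp_pos: [0.4653, 0.1115, 0.0516]
ee_rot: [[-0.997, -0.073, 0.002], [-0.073, 0.997, 0.001], [-0.002, 0.001, -1.0]]
wrist_force: [0.0, 0.7, -0.7]
gripper_width: 0.287
gripper_force: 30.0
```

Emit:
{"method": "servo_tool", "body": {
  "targets": [
    [0,0,0,0,30],
    [0,0,0,0,36],
    [0,0,0,0,42],
    [0,0,0,0,42],
    [0,0,0,0,42]
  ]
}}

```text
time_s: 21.07
tcp_pos: [0.4649, 0.1113, 0.0509]
ee_rot: [[-0.997, -0.073, 0.0], [-0.073, 0.997, 0.0], [-0.0, 0.0, -1.0]]
wrist_force: [-0.3, -0.9, 0.5]
gripper_width: 0.469
gripper_force: 0.0
```

Emit:
{"method": "servo_tool", "body": {
  "targets": [
    [0,0,1.0,0,42],
    [0,0,2.0,0,42],
    [0,0,3.0,0,42],
    [0,0,4.0,0,42],
    [0,0,4.6,0,42]
  ]
}}

```text
time_s: 21.48
tcp_pos: [0.4658, 0.1116, 0.1922]
ee_rot: [[-0.997, -0.073, 0.004], [-0.073, 0.997, 0.002], [-0.005, 0.002, -1.0]]
wrist_force: [1.2, 0.1, -0.0]
gripper_width: 0.478
gripper_force: 0.0
```

Emit:
{"method": "servo_tool", "body": {
  "targets": [
    [0.38,1.08,0,0,60],
    [0.76,2.16,0,0,60],
    [1.14,3.24,0,0,60],
    [1.52,4.32,0,0,60],
    [1.88,5.4,0,0,60]
  ]
}}

```text
time_s: 21.9
tcp_pos: [0.5214, 0.2746, 0.1888]
ee_rot: [[-0.997, -0.073, 0.0], [-0.073, 0.997, 0.0], [-0.0, 0.0, -1.0]]
wrist_force: [0.5, -0.4, 0.5]
gripper_width: 0.676
gripper_force: 0.0
```

Emit:
{"method": "servo_tool", "body": {
  "targets": [
    [0,0,0,0,60],
    [0,0,0,0,60],
    [0,0,0,0,60],
    [0,0,0,0,60],
    [0,0,0,0,60]
  ]
}}

```text
time_s: 22.32
tcp_pos: [0.5209, 0.272, 0.189]
ee_rot: [[-0.997, -0.072, -0.0], [-0.072, 0.997, -0.0], [0.0, -0.0, -1.0]]
wrist_force: [0.2, -0.1, 0.3]
gripper_width: 0.689
gripper_force: 0.0
```

Run:
```python
from h import *
print(r.sense()['tcp_pos'])
c=shot('wrist','w7'); shot('top','t7')
print([np.array(proj(c,[.5215+k*.04,.2735+k*.003,.135]))/1.4 for k in(-1,0,1)])
cv2.imwrite('pics/s7c.png',np.hstack([cv2.resize(cv2.imread('pics/t7.png')[130:298,80:304],(400,300)),cv2.resize(cv2.imread('pics/w7.png'),(400,300))]))
```

```text
[0.52088004 0.27204517 0.18901022]
[array([201.46237408, 125.75831437]), array([201.5732335 , 170.85663602]), array([201.67358569, 211.68054459])]
```

View pics/s7c.png

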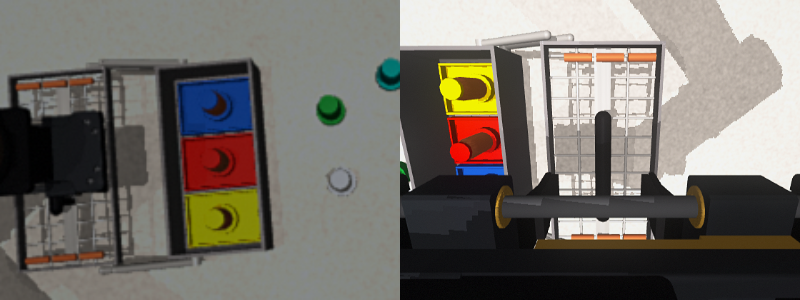

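All three nozzles stand in the bays of their own colour, at (216,103), (217,158) and (217,215). The handle bar at (203,165) lies between the fingers. I'll grip it and swing the tray back.

Emit:
{"method": "servo_tool", "body": {
  "targets": [
    [0,0.05,-0.6,0,60],
    [0,0.05,-1.2,0,60],
    [0,0.05,-1.7,0,60],
    [0,0.05,-1.95,0,60],
    [0,0.05,-1.95,0,40]
  ]
}}

```text
time_s: 22.83
tcp_pos: [0.5203, 0.2735, 0.1286]
ee_rot: [[-0.997, -0.072, -0.003], [-0.072, 0.997, -0.002], [0.003, -0.002, -1.0]]
wrist_force: [-0.2, -0.2, 0.4]
gripper_width: 0.667
gripper_force: 0.0
```

Emit:
{"method": "servo_tool", "body": {
  "targets": [
    [0,0,0,0,5],
    [0,0,0,0,5],
    [0,0,0,0,5],
    [0,0,0,0,5],
    [0,0,0,0,5]
  ]
}}

```text
time_s: 23.25
tcp_pos: [0.5214, 0.2749, 0.131]
ee_rot: [[-0.997, -0.073, 0.001], [-0.073, 0.997, 0.001], [-0.001, 0.001, -1.0]]
wrist_force: [0.3, -0.3, -0.2]
gripper_width: 0.322
gripper_force: 0.0
```

Emit:
{"method": "servo_tool", "body": {
  "targets": [
    [0,0,0,0,5],
    [0,0,0,0,5],
    [0,0,0,0,5],
    [0,0,0,0,5],
    [0,0,0,0,5]
  ]
}}

```text
time_s: 23.67
tcp_pos: [0.5212, 0.2748, 0.1305]
ee_rot: [[-0.997, -0.073, 0.0], [-0.073, 0.997, 0.0], [-0.0, 0.0, -1.0]]
wrist_force: [-1.2, 1.5, 0.8]
gripper_width: 0.149
gripper_force: 30.0
```

Emit:
{"method": "servo_tool", "body": {
  "targets": [
    [0.013,-0.175,0.27,0,5],
    [0.028,-0.377,0.52,0,5],
    [0.044,-0.605,0.75,0,5],
    [0.063,-0.854,0.95,0,5],
    [0.082,-1.124,1.127,0,5]
  ]
}}

```text
time_s: 24.08
tcp_pos: [0.5237, 0.2403, 0.1648]
ee_rot: [[-0.997, -0.073, 0.0], [-0.073, 0.997, 0.0], [-0.0, 0.0, -1.0]]
wrist_force: [1.8, 2.9, -3.7]
gripper_width: 0.148
gripper_force: 30.0
```

Emit:
{"method": "servo_tool", "body": {
  "targets": [
    [0.021,-0.286,0.146,0,5],
    [0.043,-0.587,0.262,0,5],
    [0.066,-0.897,0.345,0,5],
    [0.089,-1.214,0.396,0,5],
    [0.112,-1.535,0.413,0,5]
  ]
}}

```text
time_s: 24.5
tcp_pos: [0.5272, 0.1938, 0.1767]
ee_rot: [[-0.997, -0.072, 0.0], [-0.072, 0.997, 0.0], [-0.0, 0.0, -1.0]]
wrist_force: [1.9, 1.2, -4.0]
gripper_width: 0.147
gripper_force: 30.0
```

Emit:
{"method": "servo_tool", "body": {
  "targets": [
    [0.023,-0.321,-0.017,0,5],
    [0.047,-0.638,-0.067,0,5],
    [0.069,-0.949,-0.15,0,5],
    [0.091,-1.249,-0.266,0,5],
    [0.112,-1.535,-0.413,0,5]
  ]
}}

```text
time_s: 24.92
tcp_pos: [0.5306, 0.1479, 0.1638]
ee_rot: [[-0.997, -0.073, 0.0], [-0.073, 0.997, 0.0], [-0.0, 0.0, -1.0]]
wrist_force: [1.8, 1.7, -3.1]
gripper_width: 0.15
gripper_force: 30.0
```

Emit:
{"method": "servo_tool", "body": {
  "targets": [
    [0.02,-0.27,-0.175,0,5],
    [0.038,-0.519,-0.378,0,5],
    [0.055,-0.746,-0.606,0,5],
    [0.07,-0.949,-0.856,0,5],
    [0.082,-1.124,-1.12,0,5]
  ]
}}

```text
time_s: 25.33
tcp_pos: [0.5332, 0.1148, 0.1298]
ee_rot: [[-0.997, -0.073, 0.001], [-0.073, 0.997, 0.001], [-0.001, 0.001, -1.0]]
wrist_force: [-5.5, 13.4, 21.9]
gripper_width: 0.155
gripper_force: 30.0
```

Emit:
{"method": "servo_tool", "body": {
  "targets": [
    [0,0,0,0,30],
    [0,0,0,0,40],
    [0,0,0,0,50],
    [0,0,0,0,60],
    [0,0,0,0,60]
  ]
}}

```text
time_s: 25.75
tcp_pos: [0.5324, 0.1148, 0.1303]
ee_rot: [[-0.997, -0.073, -0.001], [-0.073, 0.997, -0.001], [0.001, -0.001, -1.0]]
wrist_force: [-0.3, -0.4, 1.1]
gripper_width: 0.444
gripper_force: 0.0
```

Emit:
{"method": "servo_tool", "body": {
  "targets": [
    [0,0,0,0,60],
    [0,0,0,0,60],
    [0,0,0.5,0,60],
    [0,0,1.4,0,60],
    [0,0,2.4,0,60]
  ]
}}

```text
time_s: 26.17
tcp_pos: [0.5317, 0.1147, 0.2019]
ee_rot: [[-0.997, -0.073, -0.004], [-0.073, 0.997, -0.002], [0.004, -0.002, -1.0]]
wrist_force: [0.7, 0.4, -0.5]
gripper_width: 0.684
gripper_force: 0.0
```

Emit:
{"method": "servo_tool", "body": {
  "targets": [
    [0,-1,0.8,0,60],
    [0,-2,1.2,0,60],
    [0,-3.2,1.2,0,60],
    [0,-4.4,1.2,0,60],
    [0,-5.6,1.2,0,60]
  ]
}}

```text
time_s: 26.58
tcp_pos: [0.5325, -0.0542, 0.2391]
ee_rot: [[-0.997, -0.074, 0.001], [-0.074, 0.997, 0.0], [-0.001, 0.0, -1.0]]
wrist_force: [0.4, 0.1, -0.2]
gripper_width: 0.687
gripper_force: 0.0
```

Emit:
{"method": "servo_tool", "body": {
  "targets": [
    [0,-1.2,0,0,60],
    [0,-2.4,0,0,60],
    [0,-2.4,0,0,60],
    [0,-2.4,0,0,60],
    [0,-2.4,0,0,60]
  ]
}}

```text
time_s: 27.0
tcp_pos: [0.5326, -0.1249, 0.2383]
ee_rot: [[-0.997, -0.072, -0.0], [-0.072, 0.997, 0.0], [0.0, 0.0, -1.0]]
wrist_force: [0.3, 0.8, -0.0]
gripper_width: 0.686
gripper_force: 0.0
```

Run:
```python
from h import *
shot('scene','s8'); shot('top','t8')
cv2.imwrite('pics/s8c.png',np.hstack([cv2.resize(cv2.imread('pics/t8.png')[130:298,80:304],(400,300)),cv2.resize(cv2.imread('pics/s8.png')[100:310,280:560],(400,300))]))
```

```text
(no output)
```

View pics/s8c.png

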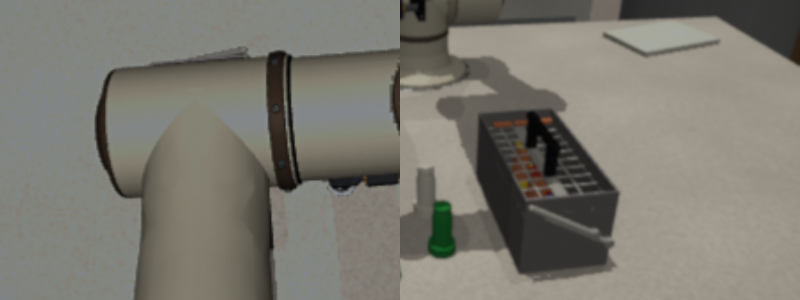

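The scene view shows the tray lying flat on the case rim with the handle at (542,145). It matches the starting picture, and the arm is clear, so I'll hand in.

```bash
python3 -c "
from station import r
print(r.finish_job())"
```

```text
the job is handed in; nothing more can be done
None
```

I handed the job in at about 27 s: the red, yellow and blue nozzles stand upright in the bays of their own colour, the tray is swung back and lying closed, and I didn't touch the jar or tip holder.

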